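Preset a lens clamp with its knurled wheel

ROBOT

A 6-joint arm with a two-finger parallel gripper is mounted at the origin on the work surface; the furniture and walls round the work are solid. World frame = base frame: x ahead of the robot, y to its left, z up, the work surface at z = 0. Lengths are in m, angles in rad, forces in N, time in s.
With the tool pointing down it reaches from about 0.325 to 0.775 m from the base axis. Payload 5.5 kg.
Tool frame: the origin (TCP) lies midway between the tips of the shut fingers; the grasp point (between the pads) lies 19 mm behind it (ctrl.tcp_to_grasp is the distance from the TCP to the grasp point, in m); z points along the fingers, y is the line along which they close (so a half turn about z gives the same grasp; the last joint's range is limited). The gripper opens to 88 mm and grips with 3 to 60 N. Pads are 20 mm wide; open, the fingers measure 115 mm over their backs; the gripper's body (75 mm by 178 mm) begins 61 mm behind the grasp point.
Start: joints at [-1.299, 0.091, 1.231, -0, 1.82, -0.057], TCP at [0.194, -0.568, 0.223] pointing down, gripper open.
Joint ranges: [-2.87, 2.87], [-0.86, 2.18], [0.17, 2.46], [-1.51, 4.65], [0.06, 2.69], [-2.65, 2.65]. Speed limits (rad/s): [2.57, 2.57, 3.01, 3.14, 3.14, 3.14].

INTERFACE

Orientations are given as a rotation vector (axis times angle).
In Python, from cell import ctrl, vision gives the robot as it stands.
- The arm moves only by the tool step_arm, never from a script. Its argument "plan" is a list of rows, each an object of numbers: "ax", "ay", "az": the turn, a rotation vector about the world's x, y, z in degrees; "dx", "dy", "dz": the shift along the world's x, y, z in cm; "gripper": the opening, from 0 (shut) to 1 (fully open). In form: [{"ax": .., "ay": .., "az": .., "dx": .., "dy": .., "dz": .., "gripper": ..}, ...]. A call has 1 to 12 rows; each row is the pose to reach, as a shift and turn from the pose commanded when the call began; what a row does not reach only later rows make up. A row lasts 1/12 s, in which the tool goes at most 41.7 mm and 7.16 degrees, less where a joint would pass 70% of its speed; a pose out of reach is approached as far as the arm can. A call with a gripper value outside its range is refused whole. The fingers move at their own pace and stop on an object; the grip force is fixed at half the most. Time passes only in rows, so rows that repeat a pose let the fingers close. It gives the time, the measured TCP pose, the force, the opening and the grip force at its end, in the units of the state.
- ctrl.observe(): the state, without advancing time (a new reading comes with each control period).
- vision.get_image(name): name is "scene" or "top" or "wrist"; returns (picture, depth): 384x512x3 uint8, red, green, blue; 384x512 float32, m along the optical axis (not along the pixel's ray), 0 where there is no reading.
- vision.calibration(name): a dict with "mtx" (3x3 intrinsics, pixels), "k1" (the pictures are not rectified: a ray, as slopes to the right and down, at radius r is drawn at 1 + k1 r^2 times it, then the intrinsics apply), "R" (3x3) and "t" (3): a world point X has camera coordinates R X + t. Camera axes: x right, y down, z forward; pixel columns grow to the right and rows downward; lengths in m; the calibration is good to about 2 mm. A picture is of the moment at which its call begins: read the wrist's pose just before it. calibration takes no time and is no camera call; for the wrist camera it gives the pose at the moment of the call.
- ctrl.sign_off(): hands the job in; it is judged then, once.
The state is a dict: "clock": time; "qpos": joint angles; "joint_vel": joint speeds; "tau": joint torques, N m; "tcp_pos": TCP position; "ee_rot": TCP orientation; "ft_force": force on the tool from outside, world axes, zero at the start; "moment": the same for the moment, N m; "opening": finger opening in m; "grasp_force": force on a finger pad.
Only numpy, scipy, OpenCV 4.12 (cv2) and the standard library are available. Lean on these libraries where they do the work, as an engineer would, in place of code of your own. Each camera call takes 0.05 s, during which the arm holds its last target. There are 200 camera calls.

TASK

Preset the lens clamp: with a fingertip on top of its knurled wheel, press lightly and roll the wheel, stroke after stroke, so that the moving jaw closes toward the fixed jaw until the jaw's pointer stands exactly opposite the pointer of the gauge rider (within 2 mm), then take the finger away. Move the jaw with the wheel only: do not grasp or lift anything, do not push the jaw or the gauge rider themselves, and leave the loose optics around the clamp where they stand.

Things in the scene. Friction and masses are not known exactly. Their poses are not given: they have to be found in the camera images.
- holder: the lens clamp: aluminium base plate 84 x 220 x 12 mm (x, y, z), a fixed jaw at its -y end, the wheel housing at its +y end (two cheeks, top 70 mm above the table, y from 45 to 105 mm). Origin: centre of this plate's underside, 14 mm above the table. Its y axis runs from fixed jaw to wheel; z is up. Turned about the vertical by up to 0.35 rad.
- wheel: the knurled steel wheel, radius 22 mm, 20 mm wide, axle level along the clamp's x axis, 75 mm along its y axis from its origin, 64 mm above the table. Origin: its centre; turns with it. Rolling its top toward the fixed jaw (clamp's -y) moves the jaw the same way, 0.75 mm per mm of rim travel (16.5 mm a radian); rolling back opens. It stays where left.
- wheel_top (a point): the highest point of the wheel's rim, 86 mm above the table, 16 mm above the cheeks; has the clamp's axes, does not turn with the wheel. Pressing it down by 2 to 4 mm against the cushions is enough to roll the wheel by friction.
- jaw: the moving jaw, an aluminium block 56 x 22 x 30 mm with a rubber face, top 60 mm above the table (64 mm at the pointer), sliding along the clamp's y axis; starts fully open, beside the wheel housing, can travel 85 mm to -y. Origin: middle of the jaw along its travel, 14 mm above the table, on the clamp's centre line. Not to be touched.
- jaw_pointer (a point): the tip of the small steel wedge on the jaw's -x side, 60 mm above the table, at the middle of the jaw along the clamp's y axis
- gauge: the gauge rider, a small dark steel post 10 x 14 mm, reaching 63 mm above the table, stiff on a rail along the clamp's -x edge; it stands 26 to 56 mm from the jaw's pointer at the start, on the fixed jaw's side. Origin: middle of the rider along its travel, 14 mm above the table, on the clamp's centre line. Not to be touched.
- gauge_pointer (a point): the tip of the rider's wedge, 60 mm above the table, pointing at the path of the jaw's wedge; the mark to be reached. It has the axes of the clamp: the jaw is set when both tips have the same y in these axes (they pass each other 1 mm apart in x).
- lens_tube: a loose short black tube, 31 mm wide and 28 mm high, standing near the clamp; origin at its underside. Leave alone.
- mirror_mount: a loose black mirror mount, 39 x 45 x 48 mm, standing near the clamp; origin at its underside. Leave alone.
- lens_box: a loose round white lens box, 44 mm wide, 18 mm high, lying near the clamp; origin at its underside. Leave alone.
- clamp_fork: a loose silvery clamping fork, 26 x 68 x 8 mm, lying near the clamp; origin at its underside. Leave alone.
- mount: the dark steel plate under the clamp, 100 x 236 x 6 mm, bolted to the table, with rubber cushions that carry the clamp. Pressed from above, the whole clamp (wheel, jaw, rider) sinks straight down by up to 6 mm (1.5 N to start, 0.8 N more for each mm) and rises again when released. Origin: centre of its underside.

How it is judged:
On the way:
1. a fingertip rolls the wheel: it touches the wheel while the jaw moves (contact force between the fingers and wheel above 0.3 N and distance of jaw from where it was at the start of the episode above 0.008 m), for 0.05 s.
At the end, for the whole second after the job is handed in: The jaw's pointer stands within 2 mm of the gauge rider's pointer along the clamp's length, and the jaw is at rest (y of jaw_pointer in the frame of gauge_pointer between -0.002 and 0.002 m and linear speed of jaw below 0.002 m/s); the robot touches nothing.
It fails at once if the robot touches the moving jaw (more than 1 N) (contact force between any of the fingers, the arm and jaw above 1 N).
It fails at once if the robot pushes the gauge rider (more than 1 N) (contact force between any of the fingers, the arm and gauge above 1 N).
It fails at once if a loose optic is lifted or moved by more than 15 mm (distance of any of lens_tube, mirror_mount, lens_box, clamp_fork from where it was at the start of the episode above 0.015 m).
It also fails if it takes over 58 s, if anything falls off the work surface, if the arm or the gripper's body presses on something with over 40 N, if the wrist force passes 120 N, or if a joint passes its speed limit or range.

## Working session

There is one attempt and no reset: what is moved stays moved. The work goes in short steps, Python scripts to look and compute and a tool call to move; the robot and the scene stay as the last step left them, time stands still between calls to the robot, and variables do not carry over. Pictures are saved under pics/ and viewed, at most 10 in all, crops included, and the job is handed in when it is done.

Besides the shell and the picture viewer there is one more tool, called as name([rows], argument=value, ...), one row to a line, values as JSON. step_arm: Moves the arm, as the interface text tells. Its arguments: {"type":"object","properties":{"plan":{"type":"array"}},"required":["plan"]}

```bash
mkdir -p pics; ls; python3 - <<'E'
from cell import ctrl, vision
import cv2,numpy as np
for n in ["top","scene"]:
    im,d=vision.get_image(n); np.savez(f"pics/{n}0.npz",im=im,d=d)
    cv2.imwrite(f"pics/{n}0.png",im[:,:,::-1])
    c=vision.calibration(n); print(n,c)
a=cv2.imread("pics/top0.png");
o=ctrl.observe();print(o)
E
```

```text
pics
top {'mtx': array([[463.2822114 ,   0.        , 245.62930792],
       [  0.        , 463.2822114 , 189.03291557],
       [  0.        ,   0.        ,   1.        ]]), 'k1': -0.15241511238459446, 'R': array([[-0.00492061, -0.99998432, -0.00267186],
       [-0.98245725,  0.00533244, -0.18641167],
       [ 0.18642299,  0.00170773, -0.98246809]]), 't': array([-0.21291014,  0.44742429,  0.99789096])}
scene {'mtx': array([[463.62354467,   0.        , 264.35348797],
       [  0.        , 463.62354467, 195.08125399],
       [  0.        ,   0.        ,   1.        ]]), 'k1': -0.05425544043351376, 'R': array([[-0.92309112, -0.38427835,  0.01526195],
       [-0.18038105,  0.39756981, -0.89966712],
       [ 0.33965491, -0.8332277 , -0.43630969]]), 't': array([0.31227312, 0.23751297, 0.65925189])}
{'clock': 0.1, 'qpos': array([-1.29871321e+00,  9.18022967e-02,  1.23177324e+00, -2.53600207e-05,
        1.81975877e+00, -5.66778713e-02]), 'joint_vel': array([ 7.54891445e-05, -3.30247215e-03, -2.12390937e-03,  1.13868416e-03,
       -7.56055157e-04, -6.28308939e-04]), 'tau': array([ 2.46726755e-03, -4.47860956e+01, -4.07567453e+01,  6.99414429e-02,
        2.84760405e-02, -1.36825252e-04]), 'tcp_pos': array([ 0.19365649, -0.56761895,  0.22160433]), 'ee_rot': array([-3.09753971e+00, -5.13801440e-01,  3.32290088e-04]), 'ft_force': array([-5.01117575e-05, -3.79103236e-01, -4.42209777e-01]), 'moment': array([ 0.01432666, -0.01270581,  0.00437148]), 'grasp_force': 0.0, 'opening': 0.08785763864106844}
```

View pics/top0.png

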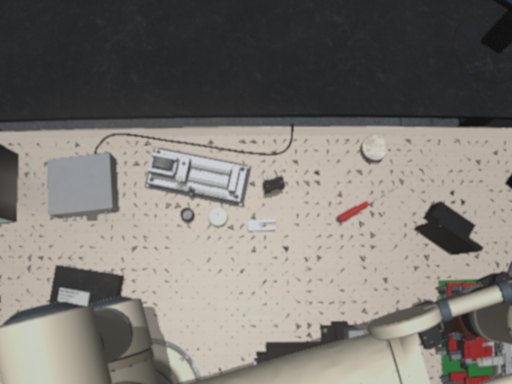

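View pics/scene0.png

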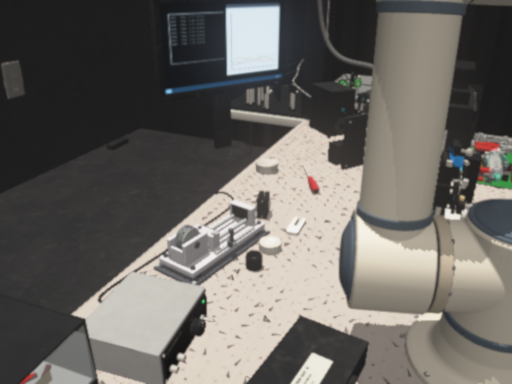

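The clamp lies in the top view from (147,150) to (249,203), with the wheel at the left (+y) end and the fixed jaw at the right. The loose optics are near (187,214), (218,216), (262,225) and (273,185). In the scene view the wheel is at (187,236).

```bash
cat > h.py <<'E'
import numpy as np, cv2
def ray(c,uv):
    K=np.array(c["mtx"]);p=(np.array(uv,float)-K[:2,2])/[K[0,0],K[1,1]]
    r=np.linalg.norm(p);s=r
    for _ in range(20): s=r/(1+c["k1"]*s*s)
    p=p*(s/r if r>0 else 1)
    R=np.array(c["R"]);return -R.T@c["t"],R.T@np.array([p[0],p[1],1])
def onplane(c,uv,z):
    o,d=ray(c,uv);return o+d*(z-o[2])/d[2]
def proj(c,X):
    q=np.array(c["R"])@X+c["t"];x=q[:2]/q[2];x=x*(1+c["k1"]*(x@x))
    K=c["mtx"];return x*[K[0,0],K[1,1]]+K[:2,2]
E
python3 - <<'E'
import numpy as np,cv2
from h import *
from cell import vision
d=np.load("pics/top0.npz");im=d["im"];D=d["d"];c=vision.calibration("top")
cv2.imwrite("pics/topc.png",cv2.resize(im[135:220,135:265,::-1],None,fx=6,fy=6,interpolation=cv2.INTER_CUBIC))
# height map; plate underside mount etc
H=np.zeros(D.shape);XY=np.zeros(D.shape+(2,))
for v in range(140,215):
    for u in range(138,260):
        o,r=ray(c,(u,v));P=o+r*D[v,u];H[v,u]=P[2];XY[v,u]=P[:2]
print(H[140:142,138:258:20])
for lo,hi in [(0.004,0.035),(0.018,0.032),(0.05,0.068),(0.07,0.1)]:
    m=((H>lo)&(H<hi)).astype(np.uint8);m[:,252:]=0;m[205:]=0
    n,l,s,_=cv2.connectedComponentsWithStats(m)
    for i in range(1,n):
        if s[i,4]>8:
            pts=XY[l==i].astype(np.float32);print(lo,s[i],pts.mean(0),cv2.minAreaRect(pts),H[l==i].mean())
E
```

```text
[[ 0.00032135  0.001231    0.00102221  0.00471486 -0.00074204 -0.00298098]
 [-0.00023384  0.00317063  0.00548415 -0.00059222 -0.00167054  0.00035648]]
0.004 [161 140  91  15 193] [ 0.5560706  -0.12458257] ((0.5567763447761536, -0.1211111918091774), (0.2177870124578476, 0.008520771749317646), 80.78121948242188) 0.0067120519364771355
0.004 [ 144  147  107   58 2199] [ 0.47233996 -0.1140978 ] ((0.4841299057006836, -0.10198763012886047), (0.23868334293365479, 0.10315830260515213), 78.89269256591797) 0.02110552147280847
0.004 [170 163   5   9  15] [ 0.5007046  -0.04609245] ((0.5007112622261047, -0.046300191432237625), (0.0041045271791517735, 0.0194079652428627), 71.31896209716797) 0.027627622256856065
0.004 [188 167  42  18 411] [ 0.48056304 -0.12999219] ((0.48075342178344727, -0.1299172341823578), (0.09196654707193375, 0.02510734461247921), 77.72364044189453) 0.02656116038114766
0.018 [ 147  149  100   53 1521] [ 0.47600088 -0.1138791 ] ((0.48301512002944946, -0.10249792784452438), (0.21899361908435822, 0.08646202087402344), 78.06868743896484) 0.0265672894882756
0.018 [170 164   4   8  1
[... 1105 characters left out ...]
5220545  -0.01222503] ((0.5215553045272827, -0.012557074427604675), (0.01583026722073555, 0.004672309849411249), 89.34410095214844) 0.07119998422592273
0.07 [152 154  20  16 197] [ 0.49949372 -0.03068569] ((0.5045136213302612, -0.029812026768922806), (0.041920389980077744, 0.030722441151738167), 77.58937072753906) 0.0811779279111929
0.07 [165 155  12   5  23] [ 0.51394254 -0.04979551] ((0.5138155817985535, -0.048762187361717224), (0.025048809126019478, 0.006538253743201494), 74.63045501708984) 0.07151299296276209
0.07 [168 172   4   4  10] [ 0.47716013 -0.0478612 ] ((0.4768848121166229, -0.04839190095663071), (0.01014622300863266, 0.004666856024414301), 44.93052291870117) 0.07124509327839532
```

View pics/topc.png

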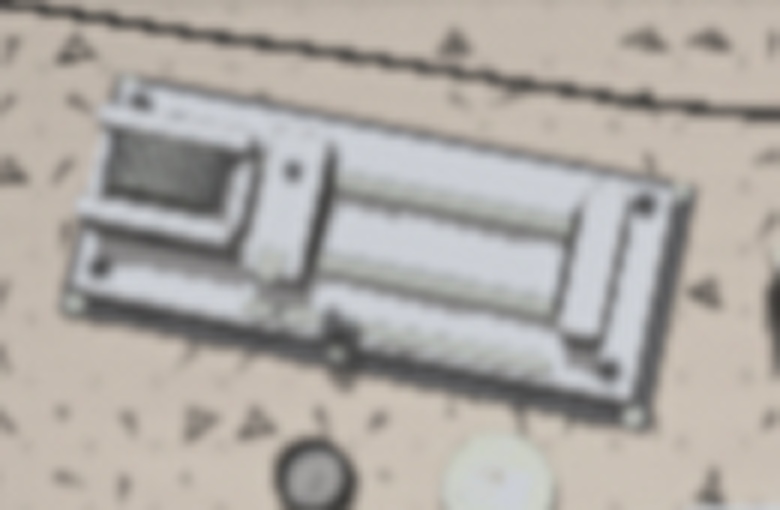

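step_arm([
  {"dx":3,"dy":4,"az":6,"gripper":0},
  {"dx":30.5,"dy":53.9,"az":59.4,"gripper":0},
  {"dx":30.5,"dy":53.9,"az":59.4,"gripper":0},
  {"dx":30.5,"dy":53.9,"az":59.4,"gripper":0},
  {"dx":30.5,"dy":53.9,"az":59.4,"gripper":0},
  {"dx":30.5,"dy":53.9,"az":59.4,"gripper":0},
  {"dx":30.5,"dy":53.9,"az":59.4,"gripper":0},
  {"dx":30.5,"dy":53.9,"az":59.4,"gripper":0},
  {"dx":30.5,"dy":53.9,"az":59.4,"gripper":0},
  {"dx":30.5,"dy":53.9,"az":59.4,"gripper":0},
  {"dx":30.5,"dy":53.9,"az":59.4,"gripper":0},
  {"dx":30.5,"dy":53.9,"az":59.4,"gripper":0},
])

```text
$.plan[0]: bad value
```

step_arm([
  {"ax":0,"ay":0,"az":6,"dx":3,"dy":4,"dz":0,"gripper":0},
  {"ax":0,"ay":0,"az":12,"dx":5,"dy":8,"dz":0,"gripper":0},
  {"ax":0,"ay":0,"az":18,"dx":7,"dy":11.5,"dz":0,"gripper":0},
  {"ax":0,"ay":0,"az":24,"dx":9,"dy":15,"dz":0,"gripper":0},
  {"ax":0,"ay":0,"az":30,"dx":11,"dy":18.5,"dz":0,"gripper":0},
  {"ax":0,"ay":0,"az":36,"dx":13,"dy":22,"dz":0,"gripper":0},
  {"ax":0,"ay":0,"az":42,"dx":15,"dy":25.5,"dz":0,"gripper":0},
  {"ax":0,"ay":0,"az":48,"dx":17,"dy":29,"dz":0,"gripper":0},
  {"ax":0,"ay":0,"az":54,"dx":19,"dy":32.5,"dz":0,"gripper":0},
  {"ax":0,"ay":0,"az":59,"dx":21,"dy":36,"dz":0,"gripper":0},
  {"ax":0,"ay":0,"az":59,"dx":23,"dy":39.5,"dz":0,"gripper":0},
  {"ax":0,"ay":0,"az":59,"dx":25,"dy":43,"dz":0,"gripper":0},
])

```text
clock: 1.1
tcp_pos: [0.4442, -0.1358, 0.2224]
ee_rot: [-2.444, -1.974, 0.0]
ft_force: [0.0, -0.0, -0.0]
opening: 0.011
grasp_force: 0.0
```

```bash
python3 - <<'E'
from cell import ctrl, vision
import cv2,numpy as np
im,d=vision.get_image("wrist"); c=vision.calibration("wrist")
np.savez("pics/w0.npz",im=im,d=d,**c)
cv2.imwrite("pics/w0.png",im[:,:,::-1]);o=ctrl.observe();print(o["opening"],o["tcp_pos"],o["qpos"],c)
E
```

```text
0.00754583021446617 [ 0.44687346 -0.12979853  0.22212033] [-0.35942675 -0.27197047  1.57316445  0.0049836   1.84059639 -0.15262088] {'mtx': array([[325.6699339 ,   0.        , 256.12979817],
       [  0.        , 325.6699339 , 191.63064387],
       [  0.        ,   0.        ,   1.        ]]), 'k1': -0.002988414659665283, 'R': array([[ 9.78917403e-01, -2.04255651e-01,  5.88702318e-04],
       [-1.94882803e-01, -9.33126153e-01,  3.02152735e-01],
       [-6.11670699e-02, -2.95897298e-01, -9.53259345e-01]]), 't': array([-0.46337405, -0.07135763,  0.38127969])}
```

View pics/w0.png

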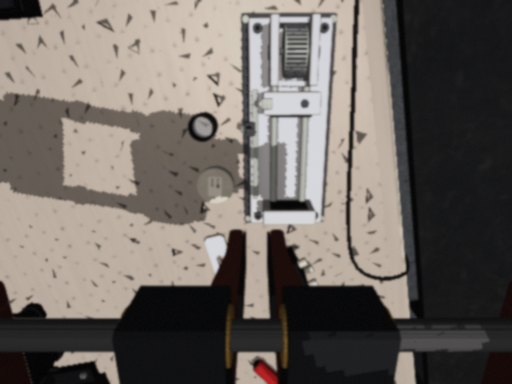

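The wrist view shows the wheel at (297,50), the jaw pointer near (260,103) and the gauge rider near (249,127). The shut fingers are below at (255,240).

```bash
python3 - <<'E'
from h import *
c=np.load("pics/w0.npz");im=c["im"]
e=np.array([np.cos(np.deg2rad(78.1)),np.sin(np.deg2rad(78.1))])
o=np.array([.483,-.1025])
for n,uv,z in [("jp",(260,103),.06),("gp",(249,127),.063),("wheel",(297,50),.08),("cL",(248,15),.026),("cR",(336,15),.026),("bl",(247,222),.026),("br",(321,222),.026)]:
    P=onplane(c,uv,z);x=np.array([e[1],-e[0]]);print(n,P.round(4),"clamp xy",((P[:2]-o)@x).round(4),((P[:2]-o)@e).round(4))
cv2.imwrite("pics/w0c.png",cv2.resize(im[60:150,235:335,::-1],None,fx=6,fy=6,interpolation=cv2.INTER_CUBIC))
E
```

```text
jp [ 0.4641 -0.0623  0.06  ] clamp xy -0.0268 0.0354
gp [ 0.449  -0.0822  0.063 ] clamp xy -0.0374 0.0129
wheel [ 0.5043 -0.0246  0.08  ] clamp xy 0.0048 0.0806
cL [0.4695 0.021  0.026 ] clamp xy -0.0387 0.118
cR [0.5547 0.0032 0.026 ] clamp xy 0.0483 0.1182
bl [ 0.4215 -0.1949  0.026 ] clamp xy -0.0411 -0.1031
br [ 0.508 -0.213  0.026] clamp xy 0.0472 -0.1029
```

View pics/w0c.png

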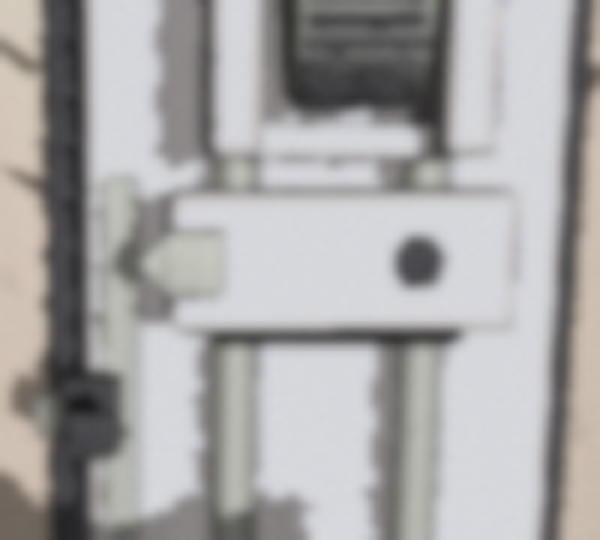

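step_arm([
  {"ax":0,"ay":0,"az":0,"dx":1,"dy":2,"dz":-1,"gripper":0},
  {"ax":0,"ay":0,"az":0,"dx":2.5,"dy":5,"dz":-3,"gripper":0},
  {"ax":0,"ay":0,"az":0,"dx":4,"dy":8,"dz":-5,"gripper":0},
  {"ax":0,"ay":0,"az":0,"dx":5,"dy":10,"dz":-7,"gripper":0},
  {"ax":0,"ay":0,"az":0,"dx":5.5,"dy":11,"dz":-9,"gripper":0},
  {"ax":0,"ay":0,"az":0,"dx":5.5,"dy":11,"dz":-10,"gripper":0},
  {"ax":0,"ay":0,"az":0,"dx":5.5,"dy":11,"dz":-10,"gripper":0},
  {"ax":0,"ay":0,"az":0,"dx":5.5,"dy":11,"dz":-10,"gripper":0},
])

```text
clock: 1.82
tcp_pos: [0.4982, -0.0287, 0.1225]
ee_rot: [-2.444, -1.973, 0.002]
ft_force: [0.5, 0.7, -0.1]
opening: 0.0009
grasp_force: 0.0
```

The jaw pointer wedge is at about row 103.7 and the rider's middle at about row 129. That makes the gap roughly 25–26 mm. I'll go down at the start of a stroke.

step_arm([
  {"ax":0,"ay":0,"az":0,"dx":0.2,"dy":0.75,"dz":-1.5,"gripper":0},
  {"ax":0,"ay":0,"az":0,"dx":0.2,"dy":0.75,"dz":-3,"gripper":0},
  {"ax":0,"ay":0,"az":0,"dx":0.2,"dy":0.75,"dz":-3.4,"gripper":0},
  {"ax":0,"ay":0,"az":0,"dx":0.2,"dy":0.75,"dz":-3.65,"gripper":0},
  {"ax":0,"ay":0,"az":0,"dx":0.2,"dy":0.75,"dz":-3.9,"gripper":0},
  {"ax":0,"ay":0,"az":0,"dx":0.2,"dy":0.75,"dz":-3.9,"gripper":0},
  {"ax":0,"ay":0,"az":0,"dx":0.2,"dy":0.75,"dz":-3.9,"gripper":0},
])

```text
clock: 2.4
tcp_pos: [0.5011, -0.0211, 0.0851]
ee_rot: [2.444, 1.972, 0.001]
ft_force: [-2.0, -2.2, 2.1]
opening: 0.0002
grasp_force: 1.2
```

step_arm([
  {"ax":0,"ay":0,"az":0,"dx":0,"dy":0,"dz":-0.2,"gripper":0},
  {"ax":0,"ay":0,"az":0,"dx":0,"dy":0,"dz":-0.25,"gripper":0},
  {"ax":0,"ay":0,"az":0,"dx":-0.04,"dy":-0.2,"dz":-0.25,"gripper":0},
  {"ax":0,"ay":0,"az":0,"dx":-0.08,"dy":-0.4,"dz":-0.25,"gripper":0},
  {"ax":0,"ay":0,"az":0,"dx":-0.12,"dy":-0.6,"dz":-0.25,"gripper":0},
  {"ax":0,"ay":0,"az":0,"dx":-0.16,"dy":-0.8,"dz":-0.25,"gripper":0},
  {"ax":0,"ay":0,"az":0,"dx":-0.2,"dy":-1.0,"dz":-0.25,"gripper":0},
  {"ax":0,"ay":0,"az":0,"dx":-0.24,"dy":-1.2,"dz":-0.25,"gripper":0},
  {"ax":0,"ay":0,"az":0,"dx":-0.28,"dy":-1.4,"dz":-0.25,"gripper":0},
  {"ax":0,"ay":0,"az":0,"dx":-0.32,"dy":-1.55,"dz":-0.25,"gripper":0},
  {"ax":0,"ay":0,"az":0,"dx":-0.32,"dy":-1.55,"dz":-0.25,"gripper":0},
])

```text
clock: 3.32
tcp_pos: [0.498, -0.036, 0.0816]
ee_rot: [2.444, 1.973, 0.002]
ft_force: [0.2, 0.4, 4.9]
opening: 0.0006
grasp_force: 2.6
```

Now I'll lift and look, with an offset toward −y so the wrist camera sees the jaw.

step_arm([
  {"ax":0,"ay":0,"az":0,"dx":0,"dy":0,"dz":1,"gripper":0},
  {"ax":0,"ay":0,"az":0,"dx":0,"dy":0,"dz":3,"gripper":0},
  {"ax":0,"ay":0,"az":0,"dx":-0.6,"dy":-3,"dz":5,"gripper":0},
  {"ax":0,"ay":0,"az":0,"dx":-1.3,"dy":-6,"dz":7,"gripper":0},
  {"ax":0,"ay":0,"az":0,"dx":-2,"dy":-9.5,"dz":8,"gripper":0},
  {"ax":0,"ay":0,"az":0,"dx":-2.7,"dy":-13,"dz":8,"gripper":0},
  {"ax":0,"ay":0,"az":0,"dx":-2.7,"dy":-13,"dz":8,"gripper":0},
  {"ax":0,"ay":0,"az":0,"dx":-2.7,"dy":-13,"dz":8,"gripper":0},
  {"ax":0,"ay":0,"az":0,"dx":-2.7,"dy":-13,"dz":8,"gripper":0},
  {"ax":0,"ay":0,"az":0,"dx":-2.7,"dy":-13,"dz":8,"gripper":0},
])

```text
clock: 4.15
tcp_pos: [0.4705, -0.1647, 0.1606]
ee_rot: [-2.442, -1.974, 0.0]
ft_force: [-0.7, -0.1, 0.5]
opening: 0.0007
grasp_force: 0.0
```

```bash
cat > look.py <<'E'
import sys
from h import *
from cell import ctrl, vision
n=sys.argv[1]
c=vision.calibration("wrist");im,d=vision.get_image("wrist")
np.savez(f"pics/{n}.npz",im=im,d=d,**c)
e=np.array([.206,.9785]);o=np.array([.483,-.1025])
C=np.r_[o+0.02*e-0.025*np.array([e[1],-e[0]]),.06]
u,v=proj(c,C).astype(int);u0,v0=max(u-50,0),max(v-40,0)
cv2.imwrite(f"pics/{n}.png",cv2.resize(im[v0:v0+80,u0:u0+100,::-1],None,fx=7,fy=7,interpolation=cv2.INTER_CUBIC))
print("crop origin",u0,v0,ctrl.observe()["tcp_pos"])
E
python3 look.py w1
```

```text
crop origin 173 47 [ 0.47062913 -0.1646259   0.16067796]
```

View pics/w1.png

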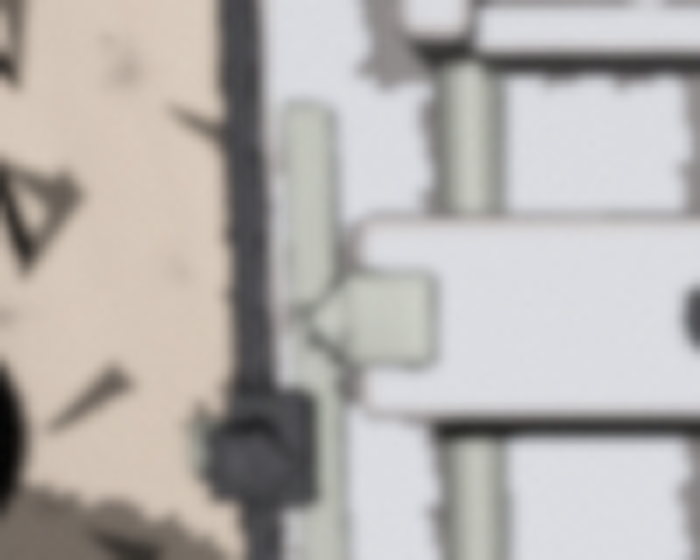

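The jaw pointer tip is at crop (308,320) and the rider's middle is near (265,445). About 13–15 mm remain after a move of about 11.5 mm. The next stroke has the same length and will stop short.

step_arm([
  {"ax":0,"ay":0,"az":0,"dx":0.8,"dy":3.8,"dz":0,"gripper":0},
  {"ax":0,"ay":0,"az":0,"dx":1.6,"dy":7.6,"dz":-0.5,"gripper":0},
  {"ax":0,"ay":0,"az":0,"dx":2.3,"dy":11.2,"dz":-1.5,"gripper":0},
  {"ax":0,"ay":0,"az":0,"dx":3.0,"dy":14.5,"dz":-3,"gripper":0},
  {"ax":0,"ay":0,"az":0,"dx":3.0,"dy":14.5,"dz":-5,"gripper":0},
  {"ax":0,"ay":0,"az":0,"dx":3.0,"dy":14.5,"dz":-6.5,"gripper":0},
  {"ax":0,"ay":0,"az":0,"dx":3.0,"dy":14.5,"dz":-7.2,"gripper":0},
  {"ax":0,"ay":0,"az":0,"dx":3.0,"dy":14.5,"dz":-7.5,"gripper":0},
  {"ax":0,"ay":0,"az":0,"dx":3.0,"dy":14.5,"dz":-7.8,"gripper":0},
  {"ax":0,"ay":0,"az":0,"dx":3.0,"dy":14.5,"dz":-8,"gripper":0},
  {"ax":0,"ay":0,"az":0,"dx":3.0,"dy":14.5,"dz":-8,"gripper":0},
])

```text
clock: 5.12
tcp_pos: [0.5007, -0.0209, 0.0821]
ee_rot: [2.444, 1.973, 0.001]
ft_force: [-3.7, 2.4, 4.5]
opening: 0.0003
grasp_force: 2.3
```

step_arm([
  {"ax":0,"ay":0,"az":0,"dx":-0.04,"dy":-0.2,"dz":0,"gripper":0},
  {"ax":0,"ay":0,"az":0,"dx":-0.08,"dy":-0.4,"dz":0,"gripper":0},
  {"ax":0,"ay":0,"az":0,"dx":-0.12,"dy":-0.6,"dz":0,"gripper":0},
  {"ax":0,"ay":0,"az":0,"dx":-0.16,"dy":-0.8,"dz":0,"gripper":0},
  {"ax":0,"ay":0,"az":0,"dx":-0.2,"dy":-1.0,"dz":0,"gripper":0},
  {"ax":0,"ay":0,"az":0,"dx":-0.24,"dy":-1.2,"dz":0,"gripper":0},
  {"ax":0,"ay":0,"az":0,"dx":-0.28,"dy":-1.4,"dz":0,"gripper":0},
  {"ax":0,"ay":0,"az":0,"dx":-0.3,"dy":-1.5,"dz":0,"gripper":0},
  {"ax":0,"ay":0,"az":0,"dx":-0.3,"dy":-1.5,"dz":0,"gripper":0},
])

```text
clock: 5.87
tcp_pos: [0.4976, -0.0365, 0.0815]
ee_rot: [2.444, 1.972, 0.0]
ft_force: [-3.2, 0.6, 5.9]
opening: 0.0007
grasp_force: 2.6
```

step_arm([
  {"ax":0,"ay":0,"az":0,"dx":0,"dy":0,"dz":1,"gripper":0},
  {"ax":0,"ay":0,"az":0,"dx":0,"dy":0,"dz":3,"gripper":0},
  {"ax":0,"ay":0,"az":0,"dx":-1.3,"dy":-3,"dz":5,"gripper":0},
  {"ax":0,"ay":0,"az":0,"dx":-3,"dy":-6,"dz":5,"gripper":0},
  {"ax":0,"ay":0,"az":0,"dx":-4.5,"dy":-9.5,"dz":5,"gripper":0},
  {"ax":0,"ay":0,"az":0,"dx":-6,"dy":-13,"dz":5,"gripper":0},
  {"ax":0,"ay":0,"az":0,"dx":-6,"dy":-13,"dz":5,"gripper":0},
  {"ax":0,"ay":0,"az":0,"dx":-6,"dy":-13,"dz":5,"gripper":0},
  {"ax":0,"ay":0,"az":0,"dx":-6,"dy":-13,"dz":5,"gripper":0},
  {"ax":0,"ay":0,"az":0,"dx":-6,"dy":-13,"dz":5,"gripper":0},
])

```text
clock: 6.7
tcp_pos: [0.4381, -0.1651, 0.1312]
ee_rot: [2.443, 1.975, 0.001]
ft_force: [-0.3, -0.8, -0.4]
opening: 0.0007
grasp_force: 0.0
```

```bash
sed -i 's/^cv2.imwrite.*/A=cv2.convertScaleAbs(im[v0:v0+60,u0+5:u0+85,::-1].astype(np.float32)**0.6*9);cv2.imwrite(f"pics\/{n}.png",cv2.resize(A,None,fx=10,fy=10,interpolation=cv2.INTER_CUBIC))/; s/v-40/v-25/' look.py; python3 look.py w2
```

```text
crop origin 215 51 [ 0.43811519 -0.16490256  0.13110899]
```

View pics/w2.png

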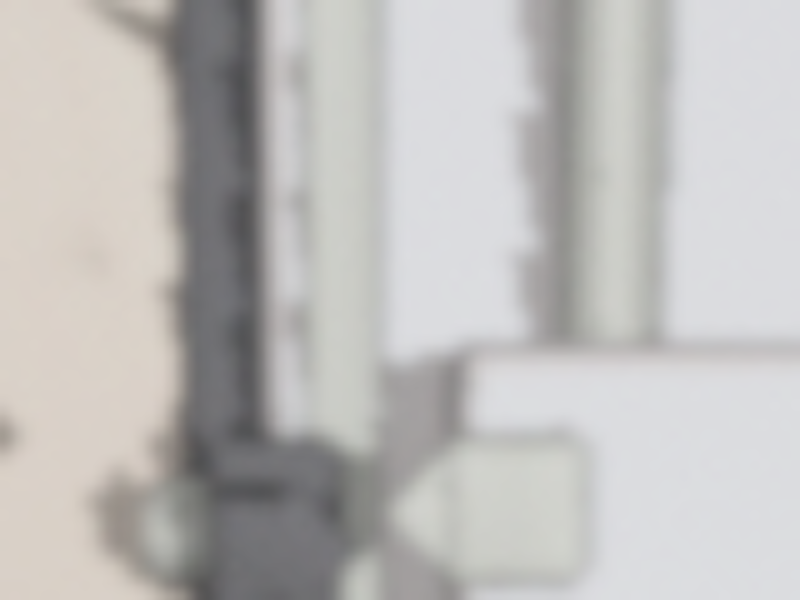

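The jaw tip is at crop (390,510). The rider runs past the bottom edge, so I'll re-crop lower from the saved picture.

```bash
python3 - <<'E'
import numpy as np,cv2
from h import *
c=np.load("pics/w2.npz");im=c["im"][82:127,225:285,::-1]
g=im.astype(np.float32);A=np.clip(255*(g/255)**0.45,0,255).astype(np.uint8)
cv2.imwrite("pics/w2b.png",cv2.resize(A,None,fx=13,fy=13,interpolation=cv2.INTER_CUBIC))
H=[]
for v in range(94,120):
    row=[]
    for u in range(232,270,2):
        o,r=ray(c,(u,v));row.append(int(round(1000*(o+r*c["d"][v,u])[2])))
    print(v,*row)
print(-c["R"].T@c["t"])
E
```

```text
94 0 2 2 5 7 6 6 8 27 27 31 30 31 30 26 27 27 63 62
95 0 1 0 6 8 39 39 40 39 39 41 31 30 29 27 26 26 64 64
96 2 2 0 6 7 39 38 40 39 39 39 38 30 29 27 26 64 65 63
97 0 0 1 6 6 38 40 39 38 41 38 38 30 28 26 25 64 64 66
98 1 1 1 6 6 40 40 38 38 40 40 39 31 31 26 65 63 65 64
99 1 0 36 36 36 40 48 50 44 39 40 39 31 29 27 64 64 64 65
100 2 1 37 37 37 62 62 63 54 64 38 39 31 30 63 64 63 66 65
101 0 1 38 38 38 64 64 63 64 62 39 38 31 30 64 62 64 64 65
102 1 2 39 39 39 65 63 64 64 63 63 39 31 29 64 63 63 62 66
103 1 0 39 39 38 63 64 63 64 64 64 39 30 29 64 63 64 65 63
104 1 0 39 39 38 63 64 63 63 63 64 63 31 29 27 63 64 64 64
105 1 1 38 39 38 62 64 65 64 63 64 64 30 29 27 63 64 65 64
106 1 0 38 39 37 64 64 64 63 64 64 64 31 30 27 26 65 64 65
107 1 2 38 38 37 63 65 63 64 63 64 64 31 29 28 26 65 64 64
108 2 1 38 36 37 63 63 64 63 63 63 39 31 30 28 27 26 64 64
109 -1 1 36 36 34 62 65 64 64 64 64 37 30 32 26 26 27 63 63
110 1 -1 1 1 6 64 65 63 65 64 63 38 31 30 27 26 26 60 60
111 1 -1 1 1 7 64 63 64 39 64 38 39 30 30 27 27 27 61 60
112 1 1 1 2 6 40 39 39 39 64 39 38 31 29 26 27 27 61 60
113 0 2 1 0 8 39 40 38 38 40 38 31 30 30 26 27 26 60 59
114 2 0 1 2 8 7 7 7 27 27 31 30 31 30 27 28 27 60 61
115 -1 1 1 1 6 7 7 7 27 26 31 31 31 29 28 27 26 60 61
116 1 0 1 1 6 7 8 8 25 26 31 32 32 29 27 27 27 59 59
117 1 1 0 0 7 7 7 6 28 26 31 32 32 30 26 28 27 26 59
118 1 1 -1 0 5 7 7 8 24 26 30 31 31 30 27 26 27 28 27
119 0 0 0 1 6 7 9 7 25 27 32 32 31 29 27 27 27 28 26
[ 0.45487006 -0.08309853  0.29393571]
```

View pics/w2b.png

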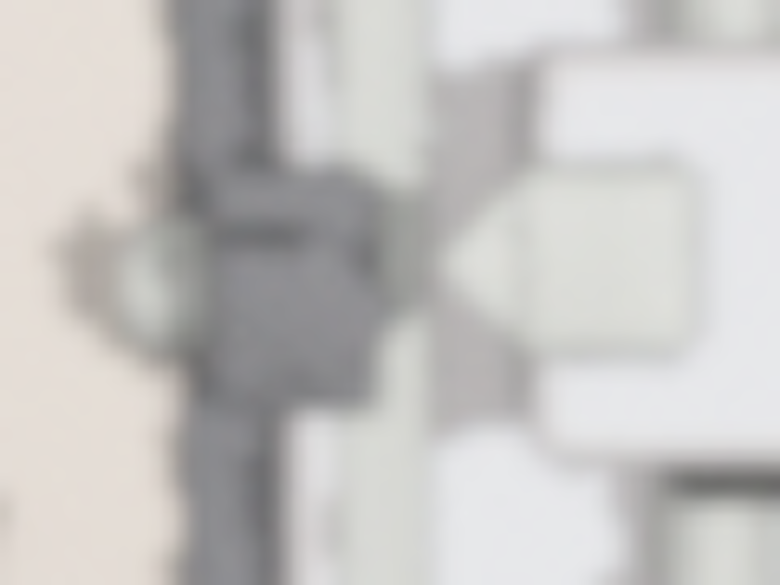

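The depth map shows both wedges clearly. The rider's tip is at about (254,105.7) and the jaw's tip at about (259,101.5).

```bash
cat > gap.py <<'E'
import sys
from h import *
def gap(c):
    d=c["d"];o,_=ray(c,(200,100));P=[]
    e=np.array([.2068,.9784]);ex=np.array([e[1],-e[0]]);O=np.array([.483,-.1025])
    Q=[]
    for v in range(60,170):
        for u in range(220,300):
            o,r=ray(c,(u,v));p=o+r*d[v,u]
            if .060<p[2]<.068: Q.append([(p[:2]-O)@ex,(p[:2]-O)@e])
    return np.array(Q)*1000
c=np.load(f"pics/{sys.argv[1]}.npz")
Q=gap(c)
for x in np.arange(-46,-20,1.):
    m=Q[(Q[:,0]>=x)&(Q[:,0]<x+1)]
    if len(m): print(x,len(m),np.round([m[:,1].min(),m[:,1].max(),(m[:,1].min()+m[:,1].max())/2,m[:,1].mean()],1))
E
python3 gap.py w2
```

```text
-42.0 22 [-2.7  4.6  1.   1. ]
-41.0 12 [-2.6  4.6  1.   1. ]
-40.0 24 [-2.7  4.6  0.9  1. ]
-39.0 12 [-2.7  4.6  1.   1. ]
-38.0 22 [-2.8  4.6  0.9  1. ]
-37.0 12 [-2.6  4.6  1.   1. ]
-36.0 23 [-3.3  4.6  0.7  0.5]
-35.0 10 [-2.1  3.3  0.6  0.9]
-34.0 6 [-0.7  2.6  0.9  1. ]
-33.0 6 [0.  1.9 1.  1. ]
-30.0 2 [3.3 3.9 3.6 3.6]
-29.0 10 [2.  5.3 3.6 3.6]
-28.0 8 [1.3 5.9 3.6 3.6]
-27.0 22 [0.  7.2 3.6 3.6]
-26.0 15 [-0.6  8.4  3.9  3.9]
-25.0 43 [-5.7 13.   3.7  3.8]
-24.0 31 [-6.4 13.   3.3  2.8]
-23.0 45 [-5.7 13.7  4.   4.1]
-22.0 41 [-7.  13.7  3.3  3.1]
-21.0 37 [-6.4 13.   3.3  3.7]
```

Gap is 2.65 mm, which needs about 3.5 mm of rim travel.

step_arm([
  {"ax":0,"ay":0,"az":0,"dx":1.6,"dy":3.5,"dz":0,"gripper":0},
  {"ax":0,"ay":0,"az":0,"dx":3.2,"dy":7,"dz":0,"gripper":0},
  {"ax":0,"ay":0,"az":0,"dx":4.8,"dy":10.5,"dz":0,"gripper":0},
  {"ax":0,"ay":0,"az":0,"dx":6.2,"dy":13.9,"dz":-0.5,"gripper":0},
  {"ax":0,"ay":0,"az":0,"dx":6.2,"dy":13.9,"dz":-2,"gripper":0},
  {"ax":0,"ay":0,"az":0,"dx":6.2,"dy":13.9,"dz":-3.5,"gripper":0},
  {"ax":0,"ay":0,"az":0,"dx":6.2,"dy":13.9,"dz":-4,"gripper":0},
  {"ax":0,"ay":0,"az":0,"dx":6.2,"dy":13.9,"dz":-4.3,"gripper":0},
  {"ax":0,"ay":0,"az":0,"dx":6.2,"dy":13.9,"dz":-4.6,"gripper":0},
  {"ax":0,"ay":0,"az":0,"dx":6.2,"dy":13.9,"dz":-4.8,"gripper":0},
  {"ax":0,"ay":0,"az":0,"dx":6.2,"dy":13.9,"dz":-5,"gripper":0},
  {"ax":0,"ay":0,"az":0,"dx":6.2,"dy":13.9,"dz":-5,"gripper":0},
])

```text
clock: 7.75
tcp_pos: [0.4996, -0.027, 0.0819]
ee_rot: [2.445, 1.973, 0.001]
ft_force: [-3.3, 1.7, 5.4]
opening: 0.0005
grasp_force: 2.4
```

step_arm([
  {"ax":0,"ay":0,"az":0,"dx":-0.02,"dy":-0.1,"dz":0,"gripper":0},
  {"ax":0,"ay":0,"az":0,"dx":-0.04,"dy":-0.2,"dz":0,"gripper":0},
  {"ax":0,"ay":0,"az":0,"dx":-0.06,"dy":-0.3,"dz":0,"gripper":0},
  {"ax":0,"ay":0,"az":0,"dx":-0.07,"dy":-0.35,"dz":0,"gripper":0},
  {"ax":0,"ay":0,"az":0,"dx":-0.07,"dy":-0.35,"dz":0,"gripper":0},
  {"ax":0,"ay":0,"az":0,"dx":-0.07,"dy":-0.35,"dz":0,"gripper":0},
  {"ax":0,"ay":0,"az":0,"dx":-0.07,"dy":-0.35,"dz":0,"gripper":0},
])

```text
clock: 8.33
tcp_pos: [0.4988, -0.0307, 0.0815]
ee_rot: [2.444, 1.973, 0.0]
ft_force: [-4.0, 1.5, 4.2]
opening: 0.0003
grasp_force: 2.6
```

step_arm([
  {"ax":0,"ay":0,"az":0,"dx":0,"dy":0,"dz":1,"gripper":0},
  {"ax":0,"ay":0,"az":0,"dx":0,"dy":0,"dz":3,"gripper":0},
  {"ax":0,"ay":0,"az":0,"dx":-1.3,"dy":-3,"dz":5,"gripper":0},
  {"ax":0,"ay":0,"az":0,"dx":-3,"dy":-6,"dz":5,"gripper":0},
  {"ax":0,"ay":0,"az":0,"dx":-4.5,"dy":-9.5,"dz":5,"gripper":0},
  {"ax":0,"ay":0,"az":0,"dx":-6.1,"dy":-13.5,"dz":5,"gripper":0},
  {"ax":0,"ay":0,"az":0,"dx":-6.1,"dy":-13.5,"dz":5,"gripper":0},
  {"ax":0,"ay":0,"az":0,"dx":-6.1,"dy":-13.5,"dz":5,"gripper":0},
  {"ax":0,"ay":0,"az":0,"dx":-6.1,"dy":-13.5,"dz":5,"gripper":0},
  {"ax":0,"ay":0,"az":0,"dx":-6.1,"dy":-13.5,"dz":5,"gripper":0},
])

```text
clock: 9.17
tcp_pos: [0.4384, -0.1647, 0.1312]
ee_rot: [2.443, 1.975, 0.001]
ft_force: [0.0, 1.2, 0.6]
opening: 0.0004
grasp_force: 0.0
```

```bash
python3 look.py w3; python3 gap.py w3
```

```text
crop origin 215 52 [ 0.43843775 -0.1643879   0.13118719]
-42.0 14 [-2.8  4.5  0.8  0.4]
-41.0 22 [-2.8  4.5  0.8  1.1]
-40.0 12 [-2.9  4.5  0.8  0.8]
-39.0 24 [-2.8  4.5  0.8  0.8]
-38.0 12 [-2.8  4.4  0.8  0.8]
-37.0 25 [-2.9  5.1  1.1  1. ]
-36.0 12 [-2.8  4.5  0.8  0.8]
-35.0 17 [-2.2  3.2  0.5  0.6]
-34.0 6 [-0.9  2.5  0.8  0.8]
-33.0 6 [-0.2  1.9  0.8  0.8]
-30.0 2 [-0.2  0.5  0.2  0.2]
-29.0 4 [-0.9  1.1  0.1  0.1]
-28.0 16 [-2.3  3.   0.4  0.5]
-27.0 11 [-2.8  3.6  0.4  0.5]
-26.0 29 [-4.2  5.1  0.4  0.3]
-25.0 23 [-7.9  9.6  0.8  0.5]
-24.0 44 [-9.3 10.9  0.8  1.2]
-23.0 36 [-10.   10.3   0.1  -1.7]
-22.0 50 [-10.   10.3   0.2   1.3]
-21.0 38 [-10.   10.9   0.5  -0.8]
```

```bash
python3 -c "
from cell import ctrl
print(ctrl.sign_off())"
```

```text
the job is handed in; nothing more can be done
None
```

The jaw is set: its pointer measured about 0.4 mm past the gauge rider's pointer (limit 2 mm), the finger is clear, and the job was handed in at about 9 s with no verdict returned.

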